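Fill the empty pockets of the sample-jar rack under the dust cover

ROBOT

A 6-joint arm with a two-finger parallel gripper is mounted at the origin on the work surface. World frame = base frame: x ahead of the robot, y to its left, z up, the work surface at z = 0. Lengths are in m, angles in degrees, forces in N, time in s.
With the tool pointing down it reaches from about 0.3 to 0.775 m from the base axis. Payload 14.6 kg.
Tool frame: the origin (TCP) lies between the finger pads; the fingertips stand r.tcp_to_tips ahead of it and the grasp point (between the pads) is the TCP (r.tcp_to_tips is the distance from the TCP to the fingertips, in m); z points along the fingers, y is the line along which they close (so a half turn about z gives the same grasp; the last joint's range is limited). The gripper opens to 94 mm and grips with 3 to 60 N. Pads are 16 mm wide; open, the fingers measure 119 mm over their backs; the gripper's body (75 mm by 177 mm) begins 78 mm behind the grasp point.
Start: joints at [-80.42, 17.183, 87.147, -0, 75.671, -3.816], TCP at [0.127, -0.535, 0.224] pointing down, gripper open.
Joint ranges: [-173.82, 173.82], [-45.26, 126.66], [13.44, 144.39], [-59.66, 239.66], [0, 175.72], [-146.38, 146.38]. Speed limits (degrees/s): [127.2, 127.2, 147.25, 180, 180, 180].

INTERFACE

Orientations are given as a 3x3 rotation matrix whose columns are the frame's x, y, z axes.
In Python, from station import r gives the robot as it stands. The module is installed in compiled form; this text tells all that it offers.
- The arm moves only by the tool arm_command, never from a script. Its argument "series" is a list that holds one entry, the list of rows, each a list of 5 numbers: the shift along the tool's x, y, z in m, then the turn about the tool's z in degrees, then the opening, from 0 (shut) to 1 (fully open). A call has 1 to 12 rows; each row is the pose to reach, as a shift and turn from the pose commanded when the call began, along the tool's axes at that moment; what a row does not reach only later rows make up. A row lasts 1/10 s, in which the tool goes at most 50 mm and 8.59 degrees, less where a joint would pass 70% of its speed; a pose out of reach is approached as far as the arm can. A call with a gripper value outside its range is refused whole. The fingers move at their own pace and stop on an object; the grip force is fixed at half the most. Time passes only in rows, so rows that repeat a pose let the fingers close. It gives the time, the measured TCP pose, the force, the opening and the grip force at its end, in the units of the state.
- r.get_state(): the state, without advancing time (a new reading comes with each control period).
- r.grab_frame(name): name is "scene" or "top" or "wrist"; returns the picture (400x640x3 uint8, blue, green, red); there is no depth.
- r.get_calibration(name): a dict with "intrinsics" (3x3 intrinsics, pixels), "dist" ([k1, k2, p1, p2, k3] as OpenCV has them; the pictures are not rectified), "R" (3x3) and "t" (3): a world point X has camera coordinates R X + t; the wrist camera has in their place "tool_from_camera" (4x4, takes a point from camera to tool coordinates, whose origin is the TCP and whose axes are the flange's). Camera axes: x right, y down, z forward; pixel columns grow to the right and rows downward; lengths in m; the calibration is good to about 2 mm. A picture is of the moment at which its call begins: read the wrist's pose just before it. get_calibration takes no time and is no camera call.
- r.finish_job(): hands the job in; it is judged then, once.
The state is a dict: "time_s": time; "joints": joint angles; "joint_vel": joint speeds; "joint_torque": joint torques, N m; "eef_pos": TCP position; "tcp_rot": TCP orientation; "force": force on the tool from outside, world axes, zero at the start; "wrist_torque": the same for the moment, N m; "grip_width": finger opening in m; "grip_force": force on a finger pad.
Only numpy, scipy, OpenCV 4.12 (cv2) and the standard library are available. Lean on these libraries where they do the work, as an engineer would, in place of code of your own. Each camera call takes 0.05 s, during which the arm holds its last target. There are 200 camera calls.

TASK

Pull the rack all the way out of its dust-cover dock by the handle, stand each spare glass jar from the bench upright on the bottom of an empty pocket (leaving the jars already stored in theirs), then slide the rack fully home again and let go. The jars are thin glass: hold them with a light grip (no more than about 30 N a finger), set them down into the pockets rather than dropping them, and move the loaded rack gently, without slamming it; do not disturb the rock, the eyepiece or the phone.

Things in the scene. Friction and masses are not known exactly. Their poses are not given: they have to be found in the camera images.
- dock: Dust-cover dock standing fixed on the bench: a grey base with clear plastic sides and roof, aluminium edges and a white back wall; 214 mm wide, 296 mm deep, 100 mm tall. Origin on the bench under the middle of its open front; its own -x points out of the front opening (the way the rack pulls out), y along the front, z up.
- rack (a joint): How far the rack is pulled out of the dock, in m: 0 fully home, 0.265 fully out (end stop; all pockets clear of the cover). It slides along the dock's -x with about 3 N of friction and stays where left. The rack is a grey block 260 x 178 mm, top 34 mm above the bench, with 2 x 3 square pockets 60 mm wide at 80 mm pitch, 22 mm deep (floors 12 mm above the bench).
- rack_handle (a point): Centre of the rack's handle: a level steel bar 130 mm long (along the dock's y), 14 mm thick (along the dock's x), 20 mm tall, centred 85 mm above the bench and standing 85 mm out from the rack's front end (72 mm clear of the white front plate, whose top is 43 mm high). It moves with the rack; pinch it from above.
- pocket0 (a point): Centre of the floor of pocket 0 of the rack (row 1 from the front, right side as the dock's +y is left); moves with the rack, axes as the dock's.
- pocket1 (a point): Centre of the floor of pocket 1 of the rack (row 1 from the front, left side as the dock's +y is left); moves with the rack, axes as the dock's.
- pocket2 (a point): Centre of the floor of pocket 2 of the rack (row 2 from the front, right side as the dock's +y is left); moves with the rack, axes as the dock's.
- pocket3 (a point): Centre of the floor of pocket 3 of the rack (row 2 from the front, left side as the dock's +y is left); moves with the rack, axes as the dock's.
- pocket4 (a point): Centre of the floor of pocket 4 of the rack (row 3 from the front, right side as the dock's +y is left); moves with the rack, axes as the dock's.
- pocket5 (a point): Centre of the floor of pocket 5 of the rack (row 3 from the front, left side as the dock's +y is left); moves with the rack, axes as the dock's.
- spare0: Spare jar standing on the bench at the start (may be absent): a capped glass jar of rock chips, 50 mm across and 62 mm tall, straight-sided, with a thick heavy base, about 0.11 to 0.22 kg. Origin at the centre of its underside, z up through the cap. Its thin glass cracks if the fingers' contact forces on it sum to more than 70 N (both pads added).
- spare1: Spare jar standing on the bench at the start (may be absent): a capped glass jar of rock chips, 50 mm across and 62 mm tall, straight-sided, with a thick heavy base, about 0.11 to 0.22 kg. Origin at the centre of its underside, z up through the cap. Its thin glass cracks if the fingers' contact forces on it sum to more than 70 N (both pads added).
- spare2: Spare jar standing on the bench at the start (may be absent): a capped glass jar of rock chips, 50 mm across and 62 mm tall, straight-sided, with a thick heavy base, about 0.11 to 0.22 kg. Origin at the centre of its underside, z up through the cap. Its thin glass cracks if the fingers' contact forces on it sum to more than 70 N (both pads added).
- spare3: Spare jar standing on the bench at the start (may be absent): a capped glass jar of rock chips, 50 mm across and 62 mm tall, straight-sided, with a thick heavy base, about 0.11 to 0.22 kg. Origin at the centre of its underside, z up through the cap. Its thin glass cracks if the fingers' contact forces on it sum to more than 70 N (both pads added).
- stored0: Jar already standing in some pocket of the rack (may be absent): a capped glass jar of rock chips, 50 mm across and 62 mm tall, straight-sided, with a thick heavy base, about 0.11 to 0.22 kg. Origin at the centre of its underside, z up through the cap. Its thin glass cracks if the fingers' contact forces on it sum to more than 70 N (both pads added).
- stored1: Jar already standing in some pocket of the rack (may be absent): a capped glass jar of rock chips, 50 mm across and 62 mm tall, straight-sided, with a thick heavy base, about 0.11 to 0.22 kg. Origin at the centre of its underside, z up through the cap. Its thin glass cracks if the fingers' contact forces on it sum to more than 70 N (both pads added).
- rock: Bystander: grey hand specimen of rock, 72 mm across, 41 mm tall; origin under its middle.
- eyepiece: Bystander: black microscope eyepiece standing on its tube, 40 mm across, 60 mm tall; origin under its middle.
- phone: Bystander: black phone lying flat, 70 x 145 x 9 mm; origin under its middle.

How it is judged (in metres and radians):
On the way, in this order (a step that is already met when the one before it is completed fails the run):
1. the rack is pulled fully out (at least 0.25 m) (value of joint rack above 0.25 m), for 0.2 s.
2. every spare jar stands in a pocket, let go, with the rack still out (value of joint rack above 0.2 m and ((horizontal distance between spare0 and pocket0 below 0.014 m and z of spare0 in the frame of pocket0 below 0.006 m) or (horizontal distance between spare0 and pocket1 below 0.014 m and z of spare0 in the frame of pocket1 below 0.006 m) or (horizontal distance between spare0 and pocket2 below 0.014 m and z of spare0 in the frame of pocket2 below 0.006 m) or (horizontal distance between spare0 and pocket3 below 0.014 m and z of spare0 in the frame of pocket3 below 0.006 m) or (horizontal distance between spare0 and pocket4 below 0.014 m and z of spare0 in the frame of pocket4 below 0.006 m) or (horizontal distance between spare0 and pocket5 below 0.014 m and z of spare0 in the frame of pocket5 below 0.006 m)) and angle between each of spare0, spare1, spare2, spare3's own z axis and vertical below 0.12 rad and ((horizontal distance between spare1 and pocket0 below 0.014 m and z of spare1 in the frame of pocket0 below 0.006 m) or (horizontal distance between spare1 and pocket1 below 0.014 m and z of spare1 in the frame of pocket1 below 0.006 m) or (horizontal distance between spare1 and pocket2 below 0.014 m and z of spare1 in the frame of pocket2 below 0.006 m) or (horizontal distance between spare1 and pocket3 below 0.014 m and z of spare1 in the frame of pocket3 below 0.006 m) or (horizontal distance between spare1 and pocket4 below 0.014 m and z of spare1 in the frame of pocket4 below 0.006 m) or (horizontal distance between spare1 and pocket5 below 0.014 m and z of spare1 in the frame of pocket5 below 0.006 m)) and ((horizontal distance between spare2 and pocket0 below 0.014 m and z of spare2 in the frame of pocket0 below 0.006 m) or (horizontal distance between spare2 and pocket1 below 0.014 m and z of spare2 in the frame of pocket1 below 0.006 m) or (horizontal distance between spare2 and pocket2 below 0.014 m and z of spare2 in the frame of pocket2 below 0.006 m) or (horizontal distance between spare2 and pocket3 below 0.014 m and z of spare2 in the frame of pocket3 below 0.006 m) or (horizontal distance between spare2 and pocket4 below 0.014 m and z of spare2 in the frame of pocket4 below 0.006 m) or (horizontal distance between spare2 and pocket5 below 0.014 m and z of spare2 in the frame of pocket5 below 0.006 m)) and ((horizontal distance between spare3 and pocket0 below 0.014 m and z of spare3 in the frame of pocket0 below 0.006 m) or (horizontal distance between spare3 and pocket1 below 0.014 m and z of spare3 in the frame of pocket1 below 0.006 m) or (horizontal distance between spare3 and pocket2 below 0.014 m and z of spare3 in the frame of pocket2 below 0.006 m) or (horizontal distance between spare3 and pocket3 below 0.014 m and z of spare3 in the frame of pocket3 below 0.006 m) or (horizontal distance between spare3 and pocket4 below 0.014 m and z of spare3 in the frame of pocket4 below 0.006 m) or (horizontal distance between spare3 and pocket5 below 0.014 m and z of spare3 in the frame of pocket5 below 0.006 m)) and contact force between the fingers and spare0 below 0.1 N and contact force between the fingers and spare1 below 0.1 N and contact force between the fingers and spare2 below 0.1 N and contact force between the fingers and spare3 below 0.1 N), for 0.3 s.
At the end, for the whole second after the job is handed in: The rack is home (within 8 mm), every spare and every stored jar stands upright (within 0.12 rad) on the floor of a pocket (within 14 mm of its centre, 6 mm of its floor), at rest (value of joint rack below 0.008 m and ((horizontal distance between spare0 and pocket0 below 0.014 m and z of spare0 in the frame of pocket0 below 0.006 m) or (horizontal distance between spare0 and pocket1 below 0.014 m and z of spare0 in the frame of pocket1 below 0.006 m) or (horizontal distance between spare0 and pocket2 below 0.014 m and z of spare0 in the frame of pocket2 below 0.006 m) or (horizontal distance between spare0 and pocket3 below 0.014 m and z of spare0 in the frame of pocket3 below 0.006 m) or (horizontal distance between spare0 and pocket4 below 0.014 m and z of spare0 in the frame of pocket4 below 0.006 m) or (horizontal distance between spare0 and pocket5 below 0.014 m and z of spare0 in the frame of pocket5 below 0.006 m)) and angle between each of spare0, spare1, spare2, spare3, stored0, stored1's own z axis and vertical below 0.12 rad and ((horizontal distance between spare1 and pocket0 below 0.014 m and z of spare1 in the frame of pocket0 below 0.006 m) or (horizontal distance between spare1 and pocket1 below 0.014 m and z of spare1 in the frame of pocket1 below 0.006 m) or (horizontal distance between spare1 and pocket2 below 0.014 m and z of spare1 in the frame of pocket2 below 0.006 m) or (horizontal distance between spare1 and pocket3 below 0.014 m and z of spare1 in the frame of pocket3 below 0.006 m) or (horizontal distance between spare1 and pocket4 below 0.014 m and z of spare1 in the frame of pocket4 below 0.006 m) or (horizontal distance between spare1 and pocket5 below 0.014 m and z of spare1 in the frame of pocket5 below 0.006 m)) and ((horizontal distance between spare2 and pocket0 below 0.014 m and z of spare2 in the frame of pocket0 below 0.006 m) or (horizontal distance between spare2 and pocket1 below 0.014 m and z of spare2 in the frame of pocket1 below 0.006 m) or (horizontal distance between spare2 and pocket2 below 0.014 m and z of spare2 in the frame of pocket2 below 0.006 m) or (horizontal distance between spare2 and pocket3 below 0.014 m and z of spare2 in the frame of pocket3 below 0.006 m) or (horizontal distance between spare2 and pocket4 below 0.014 m and z of spare2 in the frame of pocket4 below 0.006 m) or (horizontal distance between spare2 and pocket5 below 0.014 m and z of spare2 in the frame of pocket5 below 0.006 m)) and ((horizontal distance between spare3 and pocket0 below 0.014 m and z of spare3 in the frame of pocket0 below 0.006 m) or (horizontal distance between spare3 and pocket1 below 0.014 m and z of spare3 in the frame of pocket1 below 0.006 m) or (horizontal distance between spare3 and pocket2 below 0.014 m and z of spare3 in the frame of pocket2 below 0.006 m) or (horizontal distance between spare3 and pocket3 below 0.014 m and z of spare3 in the frame of pocket3 below 0.006 m) or (horizontal distance between spare3 and pocket4 below 0.014 m and z of spare3 in the frame of pocket4 below 0.006 m) or (horizontal distance between spare3 and pocket5 below 0.014 m and z of spare3 in the frame of pocket5 below 0.006 m)) and ((horizontal distance between stored0 and pocket0 below 0.014 m and z of stored0 in the frame of pocket0 below 0.006 m) or (horizontal distance between stored0 and pocket1 below 0.014 m and z of stored0 in the frame of pocket1 below 0.006 m) or (horizontal distance between stored0 and pocket2 below 0.014 m and z of stored0 in the frame of pocket2 below 0.006 m) or (horizontal distance between stored0 and pocket3 below 0.014 m and z of stored0 in the frame of pocket3 below 0.006 m) or (horizontal distance between stored0 and pocket4 below 0.014 m and z of stored0 in the frame of pocket4 below 0.006 m) or (horizontal distance between stored0 and pocket5 below 0.014 m and z of stored0 in the frame of pocket5 below 0.006 m)) and ((horizontal distance between stored1 and pocket0 below 0.014 m and z of stored1 in the frame of pocket0 below 0.006 m) or (horizontal distance between stored1 and pocket1 below 0.014 m and z of stored1 in the frame of pocket1 below 0.006 m) or (horizontal distance between stored1 and pocket2 below 0.014 m and z of stored1 in the frame of pocket2 below 0.006 m) or (horizontal distance between stored1 and pocket3 below 0.014 m and z of stored1 in the frame of pocket3 below 0.006 m) or (horizontal distance between stored1 and pocket4 below 0.014 m and z of stored1 in the frame of pocket4 below 0.006 m) or (horizontal distance between stored1 and pocket5 below 0.014 m and z of stored1 in the frame of pocket5 below 0.006 m)) and linear speed of each of spare0, spare1, spare2, spare3, stored0, stored1 below 0.03 m/s); the robot touches nothing.
It fails at once if a jar is loaded by the fingers with more than 70 N (contact force between the fingers and spare0 above 70 N or contact force between the fingers and spare1 above 70 N or contact force between the fingers and spare2 above 70 N or contact force between the fingers and spare3 above 70 N or contact force between the fingers and stored0 above 70 N or contact force between the fingers and stored1 above 70 N).
It fails at once if a jar is dropped (let go and falling, with its underside still more than 30 mm above the bench) ((height (world z) of spare0 above 0.03 m and contact force between the fingers and spare0 below 0.05 N and linear speed of spare0 above 0.45 m/s) or (height (world z) of spare1 above 0.03 m and contact force between the fingers and spare1 below 0.05 N and linear speed of spare1 above 0.45 m/s) or (height (world z) of spare2 above 0.03 m and contact force between the fingers and spare2 below 0.05 N and linear speed of spare2 above 0.45 m/s) or (height (world z) of spare3 above 0.03 m and contact force between the fingers and spare3 below 0.05 N and linear speed of spare3 above 0.45 m/s) or (height (world z) of stored0 above 0.03 m and contact force between the fingers and stored0 below 0.05 N and linear speed of stored0 above 0.45 m/s) or (height (world z) of stored1 above 0.03 m and contact force between the fingers and stored1 below 0.05 N and linear speed of stored1 above 0.45 m/s)).
It fails at once if the rack is slid faster than 0.4 m/s (velocity of joint rack above 0.4 m/s or velocity of joint rack below -0.4 m/s).
It fails at once if a stored jar is lifted out of the rack (height (world z) of any of stored0, stored1 above 0.045 m).
It fails at once if a bystander is moved more than 20 mm (distance of any of rock, eyepiece, phone from where it was at the start of the episode above 0.02 m).
Of stored0, stored1 only 1 to 2 are there at a start; the rules pass over those that are not, and their reading is None.
Of spare0, spare1, spare2, spare3 only 3 to 4 are there at a start; the rules pass over those that are not, and their reading is None.
At some moment in a run one of spare0, spare1, spare2, spare3 may be knocked a few centimetres aside while the robot is not near it.
It also fails if it takes over 210 s, if anything falls off the work surface, if the arm or the gripper's body presses on something with over 40 N, if the wrist force passes 120 N, or if a joint passes its speed limit or range.

## Working session

There is one attempt and no reset: what is moved stays moved. The work goes in short steps, Python scripts to look and compute and a tool call to move; the robot and the scene stay as the last step left them, time stands still between calls to the robot, and variables do not carry over. Pictures are saved under pics/ and viewed, at most 14 in all, crops included, and the job is handed in when it is done.

Besides the shell and the picture viewer there is one more tool, called after ">>>" by a JSON object that holds its "api" and its "payload". arm_command: Moves the arm, as the interface text tells. Its arguments: {"type":"object","properties":{"series":{"type":"array","items":{"type":"array","items":{"type":"array","items":{"type":"number"}}}}},"required":["series"]}

```bash
mkdir -p pics; cat > h.py <<'E'
import numpy as np, cv2
from station import r
def snap(n,f):
    im=r.grab_frame(n); cv2.imwrite('pics/'+f,im); return im
def ray(n,uv,z,st=None):
    """pixels -> world points on plane height z"""
    c=r.get_calibration(n); K=np.array(c['intrinsics'],float); d=np.array(c['dist'],float)
    p=cv2.undistortPoints(np.array(uv,float).reshape(-1,1,2),K,d).reshape(-1,2)
    D=np.c_[p,np.ones(len(p))]
    if n=='wrist':
        T=np.array(c['tool_from_camera']); Rt=np.array(st['tcp_rot']); 
        o=Rt@T[:3,3]+np.array(st['eef_pos']); D=D@(Rt@T[:3,:3]).T
    else:
        R=np.array(c['R']); o=-R.T@np.array(c['t']); D=D@R
    return o+D*((z-o[2])/D[:,2])[:,None]
E
python3 - <<'E'
from h import *
np.set_printoptions(precision=4,suppress=True)
snap('top','t0.png');snap('scene','s0.png')
s=r.get_state()
for k in('time_s','eef_pos','tcp_rot','force','grip_width','grip_force'):print(k,s[k])
print(r.tcp_to_tips)
for n in('top','scene'):
    c=r.get_calibration(n);print(n,-np.array(c['R']).T@np.array(c['t']))
print(r.get_calibration('wrist')['tool_from_camera'])
E
```

```text
time_s 0.1
eef_pos [ 0.1274 -0.5348  0.2239]
tcp_rot [[ 0.9728  0.2317 -0.0002]
 [ 0.2317 -0.9728  0.001 ]
 [ 0.     -0.001  -1.    ]]
force [-0.235   0.3224 -0.7607]
grip_width 0.09416475148475027
grip_force 0.0
0.019
top [0.3691 0.0506 1.4513]
scene [1.4882 0.1316 0.9728]
[[-0.0012 -0.9584 -0.2854  0.0838]
 [ 1.     -0.001  -0.0009  0.0004]
 [ 0.0006 -0.2854  0.9584 -0.1603]
 [ 0.      0.      0.      1.    ]]
```

View pics/t0.png

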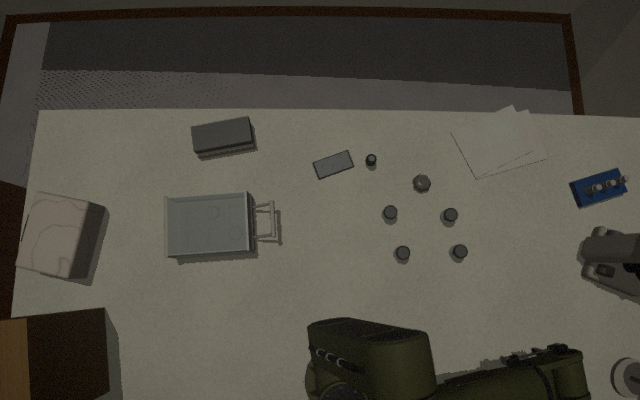

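View pics/s0.png

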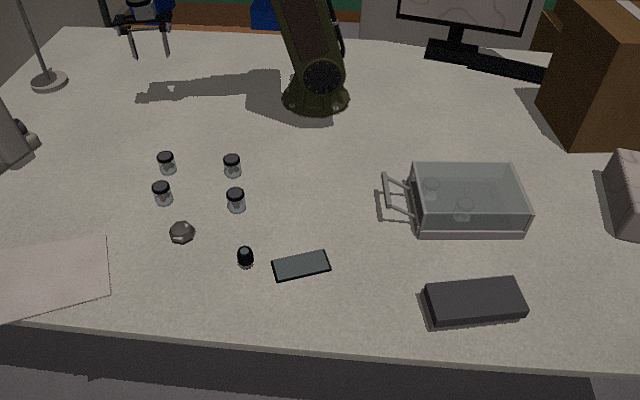

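The top view shows four spare jars at about (390,213), (450,215), (402,253) and (459,252). The rock is at (422,184), the eyepiece at (371,160) and the phone at (333,165). The dock spans about (165–252, 193–257), with the handle bar near (272,221). The scene view confirms this, with two jars stored inside.

```bash
python3 - <<'E'
from h import *
np.set_printoptions(precision=4,suppress=True)
im=cv2.imread('pics/t0.png')
c=im[135:285,155:475]; 
c=cv2.convertScaleAbs(cv2.resize(c,(800,375),interpolation=cv2.INTER_CUBIC),alpha=1.6)
cv2.imwrite('pics/t0c.png',c)
print(ray('top',[(390,212),(450,214),(402,252),(459,251)],.062))
print(ray('top',[(422,184),(371,160),(333,165)],.03))
print(ray('top',[(272,202),(274,240)],.095))
print(ray('top',[(165,196),(248,193),(250,252),(166,256)],.1))
E
```

```text
[[ 0.5851 -0.1699  0.062 ]
 [ 0.5812 -0.384   0.062 ]
 [ 0.4445 -0.2105  0.062 ]
 [ 0.4506 -0.4113  0.062 ]]
[[ 0.696  -0.2943  0.03  ]
 [ 0.7842 -0.1069  0.03  ]
 [ 0.7628  0.034   0.03  ]]
[[0.6085 0.2456 0.095 ]
 [0.4763 0.2334 0.095 ]]
[[0.623  0.6265 0.1   ]
 [0.6382 0.3304 0.1   ]
 [0.4334 0.3134 0.1   ]
 [0.4128 0.605  0.1   ]]
```

View pics/t0c.png

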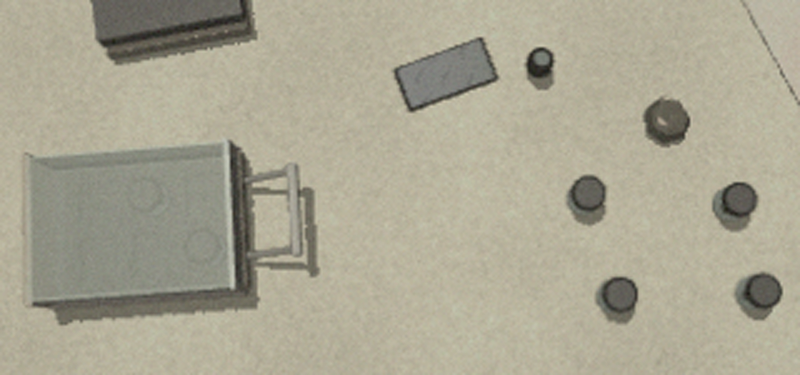

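```bash
cat >> h.py <<'E'
np.set_printoptions(precision=4,suppress=True)
def to(x,y,z,yaw=None):
    """shift (tool axes) and turn from present pose to a world target"""
    s=r.get_state(); R=np.array(s['tcp_rot']); p=np.array(s['eef_pos'])
    y0=np.degrees(np.arctan2(R[1,0],R[0,0]))
    return np.r_[R.T@(np.array([x,y,z])-p), 0 if yaw is None else y0-yaw]
E
python3 - <<'E'
from h import *
f=lambda L:[(155+(u+.5)/2.5-.5,135+(v+.5)/2.5-.5) for u,v in L]
print(ray('top',f([(589,193),(739,199),(620,294),(763,290)]),.062))
h=ray('top',f([(293,165),(295,253)]),.095);print(h,h.mean(0),np.linalg.norm(h[0]-h[1]))
print(ray('top',f([(27,156),(230,142),(237,289),(30,301)]),.1))
print(to(.545,.235,.22,4))
E
```

```text
[[ 0.5854 -0.171   0.062 ]
 [ 0.5801 -0.385   0.062 ]
 [ 0.4435 -0.2129  0.062 ]
 [ 0.4516 -0.4146  0.062 ]]
[[0.6131 0.2461 0.095 ]
 [0.4903 0.2385 0.095 ]] [0.5517 0.2423 0.095 ] 0.12305612822506448
[[0.6191 0.6243 0.1   ]
 [0.6435 0.3353 0.1   ]
 [0.4391 0.3154 0.1   ]
 [0.416  0.6028 0.1   ]]
[ 0.5846 -0.6521  0.0046  9.3949]
```

>>> {"api": "arm_command", "payload": {"series": [[[0.0325, -0.036, 0, 1, 1], [0.065, -0.072, 0, 2, 1], [0.0975, -0.108, 0, 3, 1], [0.13, -0.144, 0, 4, 1], [0.1625, -0.18, 0, 5, 1], [0.195, -0.216, 0, 6, 1], [0.2275, -0.252, 0, 7, 1], [0.26, -0.288, 0, 8, 1], [0.2925, -0.324, 0, 9, 1], [0.325, -0.36, 0, 9, 1], [0.3575, -0.396, 0, 9, 1], [0.39, -0.432, 0, 9, 1]]]}}

```text
time_s: 1.3
eef_pos: [0.4072, -0.0223, 0.2245]
tcp_rot: [[0.997, 0.077, 0.0], [0.077, -0.997, -0.0], [0.0, 0.0, -1.0]]
force: [0.7, -1.3, 0.1]
grip_width: 0.0938
grip_force: 0.0
```

```bash
python3 -c "
from h import *
print(r.get_state()['time_s'],r.get_state()['eef_pos'],to(.55,.235,.22,4.5))"
```

```text
1.3 [ 0.4072 -0.0223  0.2245] [ 0.1622 -0.2456  0.0045 -0.0937]
```

>>> {"api": "arm_command", "payload": {"series": [[[0.027, -0.041, 0, 0, 1], [0.054, -0.082, 0, 0, 1], [0.081, -0.123, 0, 0, 1], [0.108, -0.164, 0, 0, 1], [0.135, -0.205, 0, 0, 1], [0.162, -0.246, 0.004, 0, 1], [0.162, -0.246, 0.004, 0, 1], [0.162, -0.246, 0.004, 0, 1], [0.162, -0.246, 0.004, 0, 1]]]}}

```text
time_s: 2.2
eef_pos: [0.5491, 0.2324, 0.2206]
tcp_rot: [[0.997, 0.076, -0.0], [0.076, -0.997, -0.0], [-0.0, 0.0, -1.0]]
force: [-0.6, -0.1, 0.5]
grip_width: 0.094
grip_force: 0.0
```

```bash
python3 -c "
from h import *
s=r.get_state();print(s['time_s'],s['eef_pos'],s['joints'],s['joint_vel'])
snap('wrist','w0.png')"
```

```text
2.2 [0.5491 0.2324 0.2206] [ 19.4275  23.2967  79.4499  -0.0067  77.2661 105.0657] [-0.4789 -0.8925  0.2012  0.1135 -0.0466  0.0984]
```

View pics/w0.png

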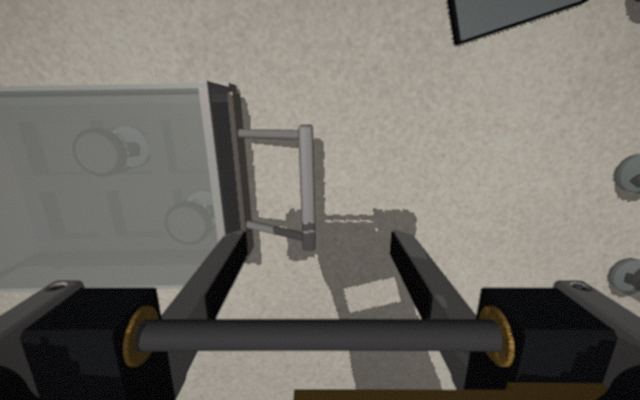

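The wrist view shows the handle bar from (306,126) to (309,248). The fingers are at the bottom, and the two stored jars are seen through the roof at (100,150) and (188,218).

```bash
python3 -c "
from h import *
s=r.get_state()
p=ray('wrist',[(306,126),(309,248)],.095,s);print(p,p.mean(0),np.linalg.norm(p[0]-p[1]),np.degrees(np.arctan2(*(p[0]-p[1])[[1,0]])))
m=p.mean(0);print(to(m[0],m[1],.083,4.7))"
```

```text
[[0.6178 0.2489 0.095 ]
 [0.4931 0.2379 0.095 ]] [0.5555 0.2434 0.095 ] 0.12527092231472226 5.043616828347555
[ 0.007  -0.0106  0.1379 -0.3597]
```

>>> {"api": "arm_command", "payload": {"series": [[[0.007, -0.011, 0.02, -0.5, 1], [0.007, -0.011, 0.05, -0.5, 1], [0.007, -0.011, 0.08, -0.5, 1], [0.007, -0.011, 0.11, -0.5, 1], [0.007, -0.011, 0.125, -0.5, 1], [0.007, -0.011, 0.135, -0.5, 1], [0.007, -0.011, 0.135, -0.5, 0.5], [0.007, -0.011, 0.135, -0.5, 0], [0.007, -0.011, 0.135, -0.5, 0], [0.007, -0.011, 0.135, -0.5, 0], [0.007, -0.011, 0.135, -0.5, 0], [0.007, -0.011, 0.135, -0.5, 0]]]}}

```text
time_s: 3.45
eef_pos: [0.5556, 0.2448, 0.0857]
tcp_rot: [[0.996, 0.085, 0.0], [0.085, -0.996, 0.0], [0.0, -0.0, -1.0]]
force: [0.1, -0.6, 0.2]
grip_width: 0.0494
grip_force: 0.0
```

>>> {"api": "arm_command", "payload": {"series": [[[0, 0, 0, 0, 0], [0, 0, 0, 0, 0], [0, 0, 0, 0, 0], [0, 0, 0, 0, 0], [0, 0, 0, 0, 0], [0, 0, 0, 0, 0]]]}}

```text
time_s: 4.05
eef_pos: [0.5556, 0.2445, 0.0854]
tcp_rot: [[0.996, 0.085, -0.0], [0.085, -0.996, -0.001], [-0.0, 0.001, -1.0]]
force: [0.1, -3.6, 1.0]
grip_width: 0.0136
grip_force: 30.0
```

>>> {"api": "arm_command", "payload": {"series": [[[0, 0.004, 0, 0, 0], [0, 0.012, 0, 0, 0], [0, 0.024, 0, 0, 0], [0, 0.038, 0, 0, 0], [0, 0.052, 0, 0, 0], [0, 0.066, 0, 0, 0], [0, 0.08, 0, 0, 0], [0, 0.094, 0, 0, 0], [0, 0.108, 0, 0, 0], [0, 0.12, 0, 0, 0], [0, 0.128, 0, 0, 0], [0, 0.132, 0, 0, 0]]]}}

```text
time_s: 5.25
eef_pos: [0.5681, 0.1125, 0.0855]
tcp_rot: [[0.996, 0.085, 0.004], [0.085, -0.996, 0.001], [0.004, -0.0, -1.0]]
force: [14.5, 4.5, -9.0]
grip_width: 0.0138
grip_force: 30.0
```

>>> {"api": "arm_command", "payload": {"series": [[[0, 0.004, 0, 0, 0], [0, 0.012, 0, 0, 0], [0, 0.024, 0, 0, 0], [0, 0.038, 0, 0, 0], [0, 0.052, 0, 0, 0], [0, 0.066, 0, 0, 0], [0, 0.08, 0, 0, 0], [0, 0.094, 0, 0, 0], [0, 0.108, 0, 0, 0], [0, 0.12, 0, 0, 0], [0, 0.126, 0, 0, 0], [0, 0.131, 0, 0, 0]]]}}

```text
time_s: 6.45
eef_pos: [0.5804, -0.0176, 0.0855]
tcp_rot: [[0.996, 0.085, 0.007], [0.085, -0.996, 0.001], [0.007, -0.0, -1.0]]
force: [25.3, 6.2, -16.0]
grip_width: 0.0139
grip_force: 30.0
```

>>> {"api": "arm_command", "payload": {"series": [[[0, 0, 0, 0, 0], [0, 0, 0, 0, 0.5], [0, 0, 0, 0, 1], [0, 0, 0, 0, 1], [0, 0, 0, 0, 1], [0, 0, 0, 0, 1], [0, 0, -0.02, 0, 1], [0, 0, -0.06, 0, 1], [0, -0.01, -0.1, 0, 1], [0, -0.05, -0.14, 0, 1], [-0.02, -0.09, -0.16, 0, 1], [-0.04, -0.13, -0.18, 0, 1]]]}}

```text
time_s: 7.65
eef_pos: [0.5281, 0.107, 0.2652]
tcp_rot: [[0.996, 0.085, 0.001], [0.085, -0.996, 0.0], [0.001, -0.0, -1.0]]
force: [0.7, 0.9, 0.4]
grip_width: 0.094
grip_force: 0.0
```

>>> {"api": "arm_command", "payload": {"series": [[[0, -0.04, -0.01, 0, 1], [0, -0.06, -0.01, 0, 1], [0, -0.06, -0.01, 0, 1], [0, -0.06, -0.01, 0, 1]]]}}

```text
time_s: 8.05
eef_pos: [0.5236, 0.1654, 0.2736]
tcp_rot: [[0.996, 0.086, -0.0], [0.086, -0.996, -0.0], [-0.0, 0.0, -1.0]]
force: [0.5, 0.4, -0.3]
grip_width: 0.094
grip_force: 0.0
```

```bash
python3 -c "
from h import *
s=r.get_state();print(s['time_s'],s['eef_pos'],s['force'])
snap('wrist','w1.png');snap('top','t1.png')"
```

```text
8.05 [0.5236 0.1654 0.2736] [ 0.4861  0.3688 -0.3097]
```

View pics/w1.png

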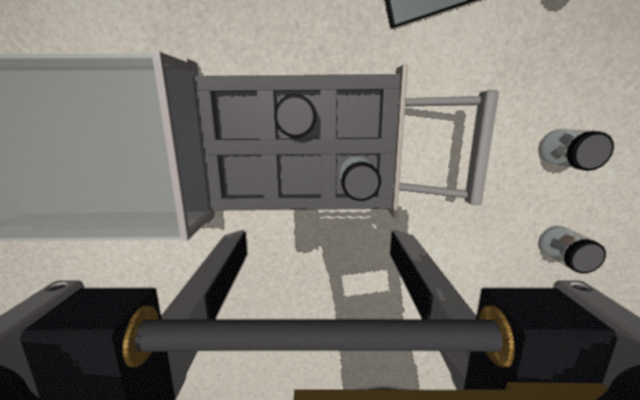

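The rack is out. Pockets 1 (360,180) and 2 (295,115) hold the stored jars. Pockets 0 (360,115), 3 (306,178), 4 (240,115) and 5 (242,176) are empty. I'll zoom in to fit the rack's pose.

```bash
python3 -c "
from h import *
im=cv2.imread('pics/w1.png')[60:225,185:420]
cv2.imwrite('pics/w1c.png',cv2.convertScaleAbs(cv2.resize(im,None,fx=3.4,fy=3.4,interpolation=cv2.INTER_CUBIC),alpha=1.8))"
```

```text
(no output)
```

View pics/w1c.png

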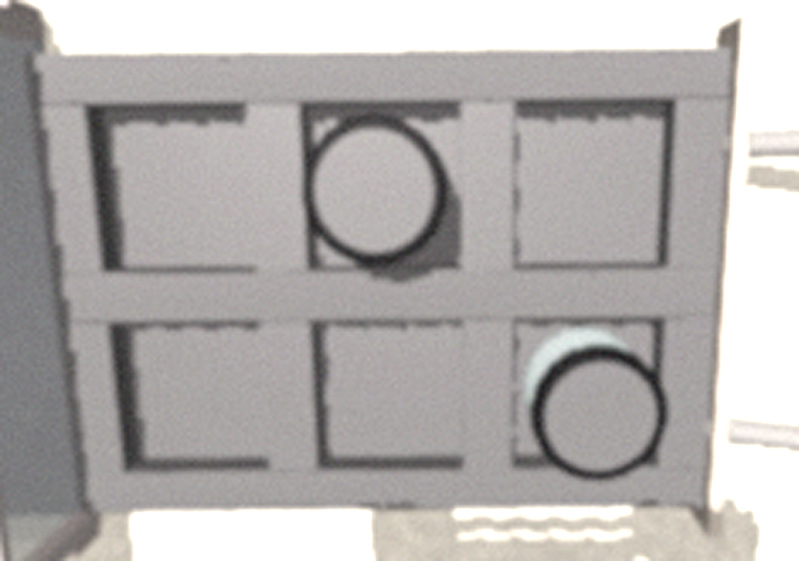

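```bash
cat > fit.py <<'E'
from h import *
from scipy.spatial.transform import Rotation
# pocket rim corners LT,RT,LB,RB in crop pixels; tool-ish axes: u right = out (dock -x), v up = dock -y
C={4:[(87,103),(246,103),(106,269),(258,268)],2:[(302,103),(461,102),(313,269),(462,267)],0:[(514,102),(674,100),(514,267),(664,265)],
5:[(113,322),(262,321),(127,468),(268,467)],3:[(314,321),(462,320),(321,467),(462,466)],1:[(513,320),(663,318),(514,467),(656,466)]}
class S: pass
st={'eef_pos':[0.5236,0.1654,0.2736],'tcp_rot':r.get_state()['tcp_rot']}
A=[];B=[]
for k,c in C.items():
    cx=-( k//2-1)*.08; cy=.04 if k%2==0 else -.04
    for (u,v),(du,dv) in zip(c,[(-.03,.03),(.03,.03),(-.03,-.03),(.03,-.03)]):
        A.append((cx+du,cy+dv)); B.append((185+(u+.5)/3.4-.5,60+(v+.5)/3.4-.5))
A=np.array(A);P=ray('wrist',B,.034,st)[:,:2]
# out -> world: similarity, mirrored-free: out=(sin,-cos), right=(cos,sin)
def rigid(A,P):
    a=A-A.mean(0);p=P-P.mean(0);U,D,V=np.linalg.svd(a.T@p);R=(U@V).T;sc=D.sum()/(a**2).sum();return R,sc,P.mean(0)-R@A.mean(0)
R,sc,t=rigid(A,P);e=P-(A@R.T+t)
print('scale',sc,'t',t,'out dir',R[:,0],'right',R[:,1],'yaw',np.degrees(np.arctan2(R[1,1],R[0,1])),'rms',e.std(0),abs(e).max())
for k in range(6): print(k,R@[-(k//2-1)*.08,.04 if k%2==0 else -.04]+t)
E
python3 fit.py
```

```text
scale 0.9951563213014276 t [0.559  0.1949] out dir [ 0.0903 -0.9959] right [0.9959 0.0903] yaw 5.178743339363585 rms [0.0005 0.001 ] 0.0019813487632459603
0 [0.6061 0.1189]
1 [0.5264 0.1116]
2 [0.5989 0.1985]
3 [0.5192 0.1913]
4 [0.5917 0.2782]
5 [0.512 0.271]
```

```bash
python3 -c "
from h import *
print(to(.545,-.18,.2736,5.2))"
```

```text
[-0.0079  0.3452  0.0001 -0.361 ]
```

>>> {"api": "arm_command", "payload": {"series": [[[0, 0.04, 0, -0.3, 1], [0, 0.085, 0, -0.3, 1], [0, 0.13, 0, -0.3, 1], [0, 0.175, 0, -0.3, 1], [0, 0.22, 0, -0.3, 1], [0, 0.265, 0, -0.3, 1], [0, 0.305, 0, -0.3, 1], [-0.008, 0.335, 0, -0.3, 1], [-0.008, 0.345, 0, -0.3, 1], [-0.008, 0.345, 0, -0.3, 1], [-0.008, 0.345, 0, -0.3, 1], [-0.008, 0.345, 0, -0.3, 1]]]}}

```text
time_s: 9.35
eef_pos: [0.5453, -0.1777, 0.274]
tcp_rot: [[0.996, 0.092, 0.0], [0.092, -0.996, 0.0], [0.0, -0.0, -1.0]]
force: [-0.6, 0.6, -0.3]
grip_width: 0.094
grip_force: 0.0
```

```bash
cat > jar.py <<'E'
from h import *
import sys
f=sys.argv[1]
s=r.get_state();im=snap('wrist',f)
g=cv2.GaussianBlur(cv2.cvtColor(im,cv2.COLOR_BGR2GRAY),(3,3),0)
c=cv2.HoughCircles(g[:240],cv2.HOUGH_GRADIENT,1.2,40,param1=120,param2=18,minRadius=14,maxRadius=30)
print(s['time_s'],s['eef_pos'])
for u,v,q in (c[0] if c is not None else []):
    p=ray('wrist',[(u,v),(u+q,v)],.062,s); print(u,v,q,p[0],'rad',np.linalg.norm(p[1]-p[0]))
    cv2.circle(im,(int(u),int(v)),int(q),(0,0,255),1)
cv2.imwrite('pics/'+f,im)
E
python3 jar.py w2.png
```

```text
9.35 [ 0.5453 -0.1777  0.274 ]
316.2 144.6 16.52 [ 0.5879 -0.1712  0.062 ] rad 0.020462340000652595
486.6 166.20001 17.0 [ 0.5803 -0.3875  0.062 ] rad 0.021271606852038848
421.80002 58.2 27.920002 [ 0.6959 -0.2826  0.062 ] rad 0.03176825070618735
77.4 179.40001 21.2 [0.5162 0.1278 0.062 ] rad 0.02672867397186873
162.6 121.8 27.920002 [0.5981 0.0162 0.062 ] rad 0.033650380096116386
40.2 108.600006 17.12 [0.5998 0.1592 0.062 ] rad 0.020075791162950253
115.8 165.0 20.0 [0.5395 0.0777 0.062 ] rad 0.02498929159346546
209.40001 162.6 21.08 [ 0.5533 -0.0393  0.062 ] rad 0.02649790757691198
```

View pics/w2.png

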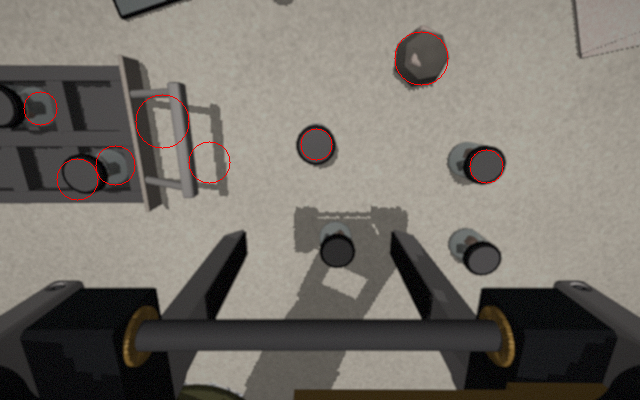

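The Hough fit on jar A is clean: (316,145), which gives world (0.588, −0.171). Jar C is at (487,166), B at about (337,250) and D at about (481,257). I'm picking A now.

>>> {"api": "arm_command", "payload": {"series": [[[0.02, -0.002, 0.03, 0, 1], [0.043, -0.003, 0.07, 0, 1], [0.043, -0.003, 0.11, 0, 0.85], [0.043, -0.003, 0.15, 0, 0.8], [0.043, -0.003, 0.185, 0, 0.8], [0.043, -0.003, 0.21, 0, 0.8], [0.043, -0.003, 0.222, 0, 0.8], [0.043, -0.003, 0.228, 0, 0.8], [0.043, -0.003, 0.228, 0, 0], [0.043, -0.003, 0.228, 0, 0], [0.043, -0.003, 0.228, 0, 0], [0.043, -0.003, 0.228, 0, 0]]]}}

```text
time_s: 10.6
eef_pos: [0.5882, -0.1719, 0.047]
tcp_rot: [[0.996, 0.091, 0.002], [0.091, -0.996, -0.0], [0.002, 0.001, -1.0]]
force: [-1.3, 1.7, 5.5]
grip_width: 0.0496
grip_force: 30.0
```

>>> {"api": "arm_command", "payload": {"series": [[[0, 0, 0, 0, 0], [0, 0, 0, 0, 0], [0, 0, 0, 0, 0]]]}}

```text
time_s: 10.9
eef_pos: [0.5882, -0.1719, 0.047]
tcp_rot: [[0.996, 0.091, 0.002], [0.091, -0.996, -0.0], [0.002, 0.0, -1.0]]
force: [-0.6, 1.4, 7.3]
grip_width: 0.0495
grip_force: 30.0
```

```bash
python3 -c "
from h import *
s=r.get_state();s={'eef_pos':[0.5453,-.1777,.274],'tcp_rot':s['tcp_rot']}
print(ray('wrist',[(337,250),(481,257),(316,145),(486,165)],.062,s))
print(to(.512,.271,.2),to(.512,.271,.06,5.2))"
```

```text
[[ 0.4478 -0.2124  0.062 ]
 [ 0.4553 -0.4116  0.062 ]
 [ 0.5877 -0.1712  0.062 ]
 [ 0.5818 -0.3866  0.062 ]]
[-0.0356 -0.4479 -0.1533  0.    ] [-0.0358 -0.448  -0.0133 -0.0056]
```

>>> {"api": "arm_command", "payload": {"series": [[[0, 0, -0.015, 0, 0], [0, 0, -0.045, 0, 0], [0, -0.01, -0.085, 0, 0], [0, -0.03, -0.12, 0, 0], [-0.004, -0.065, -0.145, 0, 0], [-0.008, -0.105, -0.153, 0, 0], [-0.012, -0.145, -0.153, 0, 0], [-0.016, -0.185, -0.153, 0, 0], [-0.02, -0.225, -0.153, 0, 0], [-0.024, -0.265, -0.153, 0, 0], [-0.028, -0.305, -0.153, 0, 0], [-0.032, -0.345, -0.153, 0, 0]]]}}

```text
time_s: 12.1
eef_pos: [0.5239, 0.1703, 0.2]
tcp_rot: [[0.996, 0.09, 0.001], [0.09, -0.996, 0.0], [0.001, -0.0, -1.0]]
force: [-0.1, -0.2, -1.9]
grip_width: 0.0496
grip_force: 30.0
```

>>> {"api": "arm_command", "payload": {"series": [[[-0.002, -0.04, 0, 0, 0], [-0.003, -0.075, 0, 0, 0], [-0.004, -0.095, 0, 0, 0], [-0.004, -0.103, 0, 0, 0], [-0.004, -0.103, 0, 0, 0], [-0.004, -0.103, 0, 0, 0]]]}}

```text
time_s: 12.7
eef_pos: [0.5115, 0.2701, 0.1992]
tcp_rot: [[0.996, 0.09, 0.0], [0.09, -0.996, -0.0], [0.0, 0.0, -1.0]]
force: [0.1, 0.7, -1.9]
grip_width: 0.0496
grip_force: 30.0
```

```bash
python3 -c "
from h import *
print(r.get_state()['force'],r.get_state()['grip_width'],to(.512,.271,.0595,5.2))
snap('wrist','w3.png')"
```

```text
[ 0.1023  0.7177 -1.9353] 0.049616789849823824 [ 0.0006 -0.0008  0.1397 -0.0397]
```

View pics/w3.png

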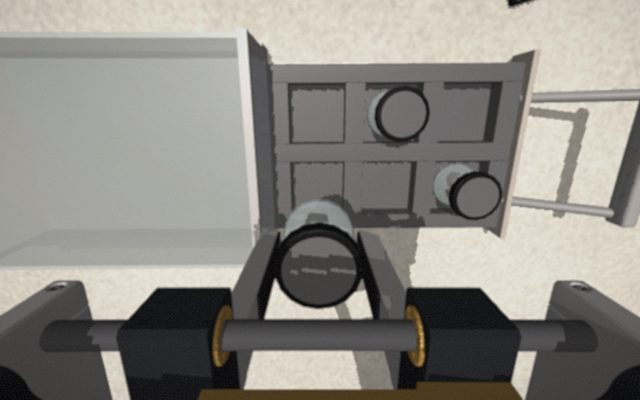

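The jar is held upright, with its cap at (319,265) above pocket 5. I'll check its in-hand offset and the position of pocket 4.

```bash
python3 -c "
from h import *
s=r.get_state()
print(ray('wrist',[(319,265)],.214,s)-s['eef_pos'])
print(ray('wrist',[(289,83),(346,83),(290,143),(346,143)],.034,s).mean(0))"
```

```text
[[ 0.0028 -0.0003  0.0149]]
[0.5913 0.2775 0.034 ]
```

>>> {"api": "arm_command", "payload": {"series": [[[0, -0.001, 0.02, 0, 0], [0, -0.001, 0.05, 0, 0], [0, -0.001, 0.08, 0, 0], [0, -0.001, 0.1, 0, 0], [0, -0.001, 0.11, 0, 0], [0, -0.001, 0.118, 0, 0], [0, -0.001, 0.125, 0, 0], [0, -0.001, 0.13, 0, 0], [0, -0.001, 0.134, 0, 0], [0, -0.001, 0.137, 0, 0], [0, -0.001, 0.139, 0, 0], [0, -0.001, 0.139, 0, 0]]]}}

```text
time_s: 13.95
eef_pos: [0.5112, 0.2721, 0.0598]
tcp_rot: [[0.996, 0.091, -0.0], [0.091, -0.996, -0.0], [-0.0, 0.0, -1.0]]
force: [-0.4, -0.5, -1.5]
grip_width: 0.0497
grip_force: 30.0
```

>>> {"api": "arm_command", "payload": {"series": [[[0, 0, 0.001, 0, 0], [0, 0, 0.001, 0, 0], [0, 0, 0.002, 0, 0], [0, 0, 0.002, 0, 0]]]}}

```text
time_s: 14.35
eef_pos: [0.5113, 0.2721, 0.0589]
tcp_rot: [[0.996, 0.091, 0.001], [0.091, -0.996, 0.0], [0.001, -0.0, -1.0]]
force: [-4.7, -2.1, 9.7]
grip_width: 0.0494
grip_force: 30.0
```

>>> {"api": "arm_command", "payload": {"series": [[[0, 0, 0, 0, 0.3], [0, 0, 0, 0, 0.72], [0, 0, 0, 0, 0.72], [0, 0, 0, 0, 0.72], [0, 0, -0.01, 0, 0.72], [0, 0, -0.03, 0, 0.72], [0, 0, -0.06, 0, 0.72], [0, 0.01, -0.1, 0, 0.72], [0, 0.03, -0.14, 0, 0.8], [0, 0.06, -0.175, 0, 0.8], [-0.01, 0.1, -0.2, 0, 0.8], [-0.02, 0.14, -0.215, 0, 0.8]]]}}

```text
time_s: 15.55
eef_pos: [0.5038, 0.1297, 0.2758]
tcp_rot: [[0.996, 0.091, 0.003], [0.091, -0.996, 0.001], [0.003, -0.0, -1.0]]
force: [0.0, 0.0, -0.5]
grip_width: 0.0755
grip_force: 0.0
```

```bash
python3 -c "
from h import *
s=r.get_state();print(s['eef_pos'],s['grip_width'],to(.41,-.21,.274,5.2))"
```

```text
[0.5038 0.1297 0.2758] 0.07552489135734211 [-0.1244  0.3297  0.0013  0.0357]
```

>>> {"api": "arm_command", "payload": {"series": [[[-0.014, 0.04, 0, 0, 0.8], [-0.03, 0.08, 0, 0, 0.8], [-0.045, 0.12, 0, 0, 0.8], [-0.06, 0.16, 0, 0, 0.8], [-0.075, 0.2, 0, 0, 0.8], [-0.09, 0.24, 0, 0, 0.8], [-0.105, 0.28, 0, 0, 0.8], [-0.118, 0.315, 0, 0, 0.8], [-0.124, 0.33, 0, 0, 0.8], [-0.124, 0.33, 0, 0, 0.8], [-0.124, 0.33, 0, 0, 0.8], [-0.124, 0.33, 0, 0, 0.8]]]}}

```text
time_s: 16.75
eef_pos: [0.4106, -0.2082, 0.2732]
tcp_rot: [[0.996, 0.092, 0.0], [0.092, -0.996, -0.0], [0.0, 0.0, -1.0]]
force: [0.5, 0.4, -0.0]
grip_width: 0.075
grip_force: 0.0
```

```bash
python3 jar.py w4.png; python3 -c "
from h import *
snap('scene','s4.png')"
```

```text
16.75 [ 0.4106 -0.2082  0.2732]
324.6 151.8 19.4 [ 0.4455 -0.213   0.062 ] rad 0.024141470371284703
481.80002 40.2 29.240002 [ 0.585  -0.3761  0.062 ] rad 0.0325054434878421
36.600002 49.800003 22.64 [0.5293 0.1204 0.062 ] rad 0.025120720188333223
484.2 162.6 20.6 [ 0.45   -0.4135  0.062 ] rad 0.02563844986980471
138.6 54.600002 18.68 [0.5354 0.0076 0.062 ] rad 0.021067440965160864
```

Jar B is cleanly found at pixel (325,152), which gives (0.4455, −0.213). I'm grasping it.

>>> {"api": "arm_command", "payload": {"series": [[[0.016, 0.004, 0.03, 0, 0.8], [0.034, 0.008, 0.07, 0, 0.8], [0.034, 0.008, 0.11, 0, 0.8], [0.034, 0.008, 0.15, 0, 0.8], [0.034, 0.008, 0.185, 0, 0.8], [0.034, 0.008, 0.21, 0, 0.8], [0.034, 0.008, 0.222, 0, 0.8], [0.034, 0.008, 0.226, 0, 0.8], [0.034, 0.008, 0.226, 0, 0.8], [0.034, 0.008, 0.226, 0, 0], [0.034, 0.008, 0.226, 0, 0], [0.034, 0.008, 0.226, 0, 0]]]}}

```text
time_s: 18.05
eef_pos: [0.4452, -0.2141, 0.0476]
tcp_rot: [[0.996, 0.091, 0.001], [0.091, -0.996, -0.001], [0.001, 0.001, -1.0]]
force: [0.3, 0.4, 0.4]
grip_width: 0.0546
grip_force: 0.0
```

>>> {"api": "arm_command", "payload": {"series": [[[0, 0, 0, 0, 0], [0, 0, 0, 0, 0], [0, 0, 0, 0, 0], [0, 0, 0, 0, 0]]]}}

```text
time_s: 18.45
eef_pos: [0.4452, -0.2141, 0.0474]
tcp_rot: [[0.996, 0.09, 0.001], [0.09, -0.996, -0.0], [0.001, 0.0, -1.0]]
force: [-1.4, 0.8, 6.9]
grip_width: 0.0494
grip_force: 30.0
```

```bash
python3 -c "
from h import *
print(to(.591,.278,.2,5.2))"
```

```text
[ 0.1899 -0.4768 -0.1526 -0.0085]
```

>>> {"api": "arm_command", "payload": {"series": [[[0, 0, -0.015, 0, 0], [0, 0, -0.045, 0, 0], [0.004, -0.01, -0.085, 0, 0], [0.012, -0.03, -0.12, 0, 0], [0.025, -0.065, -0.145, 0, 0], [0.04, -0.105, -0.153, 0, 0], [0.056, -0.145, -0.153, 0, 0], [0.072, -0.185, -0.153, 0, 0], [0.088, -0.225, -0.153, 0, 0], [0.104, -0.265, -0.153, 0, 0], [0.12, -0.305, -0.153, 0, 0], [0.136, -0.345, -0.153, 0, 0]]]}}

```text
time_s: 19.65
eef_pos: [0.5492, 0.1437, 0.1997]
tcp_rot: [[0.996, 0.091, -0.0], [0.091, -0.996, -0.0], [-0.0, 0.0, -1.0]]
force: [0.6, -0.6, -0.8]
grip_width: 0.0495
grip_force: 30.0
```

>>> {"api": "arm_command", "payload": {"series": [[[0.016, -0.04, 0, 0, 0], [0.032, -0.08, 0, 0, 0], [0.045, -0.11, 0, 0, 0], [0.052, -0.126, 0, 0, 0], [0.054, -0.132, 0, 0, 0], [0.054, -0.132, 0, 0, 0], [0.054, -0.132, 0, 0, 0]]]}}

```text
time_s: 20.35
eef_pos: [0.5909, 0.2774, 0.1998]
tcp_rot: [[0.996, 0.09, -0.0], [0.09, -0.996, -0.0], [-0.0, 0.0, -1.0]]
force: [0.4, -0.4, -1.8]
grip_width: 0.0495
grip_force: 30.0
```

```bash
python3 -c "
from h import *
print(r.get_state()['force'],r.get_state()['grip_width'],to(.591,.278,.06,5.2))"
```

```text
[ 0.4061 -0.4345 -1.818 ] 0.04951374795954403 [ 0.0003 -0.0007  0.1398 -0.0418]
```

>>> {"api": "arm_command", "payload": {"series": [[[0, -0.001, 0.025, 0, 0], [0, -0.001, 0.06, 0, 0], [0, -0.001, 0.09, 0, 0], [0, -0.001, 0.108, 0, 0], [0, -0.001, 0.118, 0, 0], [0, -0.001, 0.125, 0, 0], [0, -0.001, 0.131, 0, 0], [0, -0.001, 0.135, 0, 0], [0, -0.001, 0.138, 0, 0], [0, -0.001, 0.14, 0, 0], [0, -0.001, 0.141, 0, 0], [0, -0.001, 0.141, 0, 0]]]}}

```text
time_s: 21.55
eef_pos: [0.591, 0.2794, 0.0595]
tcp_rot: [[0.996, 0.091, 0.001], [0.091, -0.996, 0.0], [0.001, -0.0, -1.0]]
force: [-2.4, -0.7, 2.0]
grip_width: 0.0495
grip_force: 30.0
```

>>> {"api": "arm_command", "payload": {"series": [[[0, 0, 0, 0, 0.3], [0, 0, 0, 0, 0.72], [0, 0, 0, 0, 0.72], [0, 0, 0, 0, 0.72], [0, 0, -0.01, 0, 0.72], [0, 0, -0.03, 0, 0.72], [0, 0, -0.06, 0, 0.72], [0, 0.01, -0.1, 0, 0.72], [0, 0.03, -0.14, 0, 0.8], [0, 0.06, -0.175, 0, 0.8], [-0.01, 0.1, -0.2, 0, 0.8], [-0.02, 0.14, -0.215, 0, 0.8]]]}}

```text
time_s: 22.75
eef_pos: [0.5835, 0.1369, 0.277]
tcp_rot: [[0.996, 0.091, 0.003], [0.091, -0.996, 0.001], [0.003, -0.0, -1.0]]
force: [0.7, 0.3, -0.3]
grip_width: 0.0751
grip_force: 0.0
```

```bash
python3 -c "
from h import *
s=r.get_state();print(s['eef_pos'],s['grip_width'],to(.54,-.385,.274,5.2))
snap('wrist','w5.png')"
```

```text
[0.5835 0.1369 0.277 ] 0.07509985419016382 [-0.091   0.5158  0.0026  0.0322]
```

View pics/w5.png

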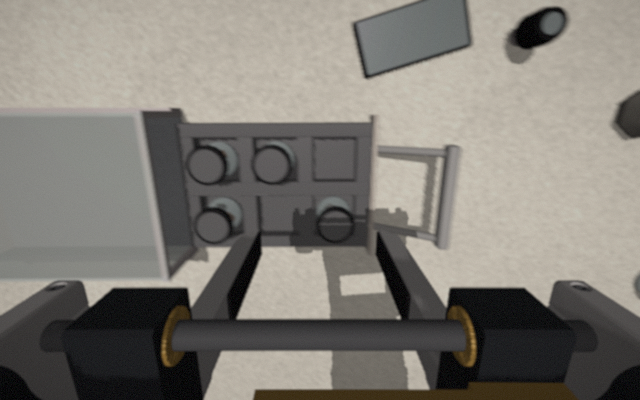

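Pockets 4 and 5 are now filled, with upright caps at (208,163) and (214,222). Pockets 0 (336,160) and 3 (285,212) are still empty. Next is jar C.

>>> {"api": "arm_command", "payload": {"series": [[[-0.007, 0.045, 0, 0, 0.8], [-0.015, 0.09, 0, 0, 0.8], [-0.023, 0.135, 0, 0, 0.8], [-0.031, 0.18, 0, 0, 0.8], [-0.039, 0.225, 0, 0, 0.8], [-0.047, 0.27, 0, 0, 0.8], [-0.055, 0.315, 0, 0, 0.8], [-0.063, 0.36, 0, 0, 0.8], [-0.071, 0.405, 0, 0, 0.8], [-0.08, 0.45, 0, 0, 0.8], [-0.086, 0.49, 0, 0, 0.8], [-0.091, 0.516, 0, 0, 0.8]]]}}

```text
time_s: 24.0
eef_pos: [0.5389, -0.3867, 0.2743]
tcp_rot: [[0.996, 0.089, 0.0], [0.089, -0.996, -0.0], [0.0, 0.0, -1.0]]
force: [1.0, 0.4, -0.5]
grip_width: 0.075
grip_force: 0.0
```

>>> {"api": "arm_command", "payload": {"series": [[[0, 0, 0, 0, 0.8], [0, 0, 0, 0, 0.8], [0, 0, 0, 0, 0.8]]]}}

```text
time_s: 24.3
eef_pos: [0.5401, -0.3829, 0.2744]
tcp_rot: [[0.996, 0.092, 0.0], [0.092, -0.996, -0.0], [0.0, 0.0, -1.0]]
force: [-0.5, 0.9, 0.6]
grip_width: 0.0751
grip_force: 0.0
```

```bash
python3 jar.py w6.png
```

```text
24.3 [ 0.5401 -0.3829  0.2744]
324.6 145.8 16.76 [ 0.5822 -0.3871  0.062 ] rad 0.02080466970189455
261.0 40.2 25.16 [ 0.6927 -0.3044  0.062 ] rad 0.02831353823403967
336.6 239.40001 15.8 [ 0.4579 -0.4155  0.062 ] rad 0.021524836004948544
```

Jar C is at pixel (325,146), which gives (0.582, −0.387).

>>> {"api": "arm_command", "payload": {"series": [[[0.02, 0.003, 0.03, 0, 0.8], [0.041, 0.007, 0.07, 0, 0.8], [0.041, 0.007, 0.11, 0, 0.8], [0.041, 0.007, 0.15, 0, 0.8], [0.041, 0.007, 0.185, 0, 0.8], [0.041, 0.007, 0.21, 0, 0.8], [0.041, 0.007, 0.222, 0, 0.8], [0.041, 0.007, 0.227, 0, 0.8], [0.041, 0.007, 0.227, 0, 0.8], [0.041, 0.007, 0.227, 0, 0], [0.041, 0.007, 0.227, 0, 0], [0.041, 0.007, 0.227, 0, 0]]]}}

```text
time_s: 25.55
eef_pos: [0.5815, -0.3875, 0.0478]
tcp_rot: [[0.996, 0.091, 0.001], [0.091, -0.996, -0.001], [0.001, 0.001, -1.0]]
force: [-0.1, 0.2, 0.7]
grip_width: 0.0549
grip_force: 0.0
```

>>> {"api": "arm_command", "payload": {"series": [[[0, 0, 0, 0, 0], [0, 0, 0, 0, 0], [0, 0, 0, 0, 0], [0, 0, 0, 0, 0]]]}}

```text
time_s: 25.95
eef_pos: [0.5814, -0.3874, 0.0476]
tcp_rot: [[0.996, 0.091, 0.001], [0.091, -0.996, -0.0], [0.001, 0.0, -1.0]]
force: [-1.3, 1.4, 6.2]
grip_width: 0.05
grip_force: 30.0
```

```bash
python3 -c "
from h import *
print(to(.519,.191,.2,5.2))"
```

```text
[-0.0097 -0.5817 -0.1527 -0.006 ]
```

>>> {"api": "arm_command", "payload": {"series": [[[0, 0, -0.015, 0, 0], [0, 0, -0.045, 0, 0], [0, -0.01, -0.085, 0, 0], [0, -0.03, -0.12, 0, 0], [-0.001, -0.065, -0.145, 0, 0], [-0.002, -0.105, -0.153, 0, 0], [-0.003, -0.15, -0.153, 0, 0], [-0.004, -0.195, -0.153, 0, 0], [-0.005, -0.24, -0.153, 0, 0], [-0.006, -0.285, -0.153, 0, 0], [-0.006, -0.33, -0.153, 0, 0], [-0.007, -0.375, -0.153, 0, 0]]]}}

```text
time_s: 27.15
eef_pos: [0.5397, -0.0128, 0.2007]
tcp_rot: [[0.996, 0.09, 0.001], [0.09, -0.996, -0.0], [0.001, 0.0, -1.0]]
force: [0.2, -0.4, -1.7]
grip_width: 0.0499
grip_force: 30.0
```

>>> {"api": "arm_command", "payload": {"series": [[[-0.001, -0.045, 0, 0, 0], [-0.002, -0.09, 0, 0, 0], [-0.003, -0.135, 0, 0, 0], [-0.003, -0.175, 0, 0, 0], [-0.003, -0.2, 0, 0, 0], [-0.003, -0.207, 0, 0, 0], [-0.003, -0.207, 0, 0, 0], [-0.003, -0.207, 0, 0, 0]]]}}

```text
time_s: 27.95
eef_pos: [0.5187, 0.1904, 0.2001]
tcp_rot: [[0.996, 0.09, 0.0], [0.09, -0.996, -0.0], [0.0, 0.0, -1.0]]
force: [1.0, -0.4, -2.8]
grip_width: 0.0494
grip_force: 30.0
```

```bash
python3 -c "
from h import *
print(r.get_state()['force'],r.get_state()['grip_width'],to(.519,.191,.06,5.2))"
```

```text
[ 0.9999 -0.4254 -2.7634] 0.04943581701740878 [ 0.0004 -0.0006  0.1401 -0.0437]
```

>>> {"api": "arm_command", "payload": {"series": [[[0, -0.001, 0.025, 0, 0], [0, -0.001, 0.06, 0, 0], [0, -0.001, 0.09, 0, 0], [0, -0.001, 0.108, 0, 0], [0, -0.001, 0.118, 0, 0], [0, -0.001, 0.125, 0, 0], [0, -0.001, 0.131, 0, 0], [0, -0.001, 0.135, 0, 0], [0, -0.001, 0.138, 0, 0], [0, -0.001, 0.14, 0, 0], [0, -0.001, 0.141, 0, 0], [0, -0.001, 0.141, 0, 0]]]}}

```text
time_s: 29.15
eef_pos: [0.5186, 0.1925, 0.0595]
tcp_rot: [[0.996, 0.091, 0.001], [0.091, -0.996, 0.0], [0.001, -0.0, -1.0]]
force: [-2.1, -1.4, 4.6]
grip_width: 0.0495
grip_force: 30.0
```

>>> {"api": "arm_command", "payload": {"series": [[[0, 0, 0, 0, 0.3], [0, 0, 0, 0, 0.68], [0, 0, 0, 0, 0.68], [0, 0, 0, 0, 0.68], [0, 0, -0.01, 0, 0.68], [0, 0, -0.03, 0, 0.68], [0, 0, -0.06, 0, 0.68], [0, 0.01, -0.1, 0, 0.72], [0, 0.03, -0.14, 0, 0.8], [0, 0.06, -0.175, 0, 0.8], [-0.01, 0.1, -0.2, 0, 0.8], [-0.02, 0.14, -0.215, 0, 0.8]]]}}

```text
time_s: 30.35
eef_pos: [0.5111, 0.05, 0.2768]
tcp_rot: [[0.996, 0.091, 0.003], [0.091, -0.996, 0.0], [0.003, 0.0, -1.0]]
force: [1.3, -0.0, 0.2]
grip_width: 0.0753
grip_force: 0.0
```

```bash
python3 -c "
from h import *
s=r.get_state();print(s['eef_pos'],s['grip_width'],to(.415,-.41,.274,5.2))"
```

```text
[0.5111 0.05   0.2768] 0.07527427762117289 [-0.1377  0.4493  0.0025  0.0402]
```

>>> {"api": "arm_command", "payload": {"series": [[[-0.012, 0.04, 0, 0, 0.8], [-0.025, 0.085, 0, 0, 0.8], [-0.039, 0.13, 0, 0, 0.8], [-0.053, 0.175, 0, 0, 0.8], [-0.067, 0.22, 0, 0, 0.8], [-0.081, 0.265, 0, 0, 0.8], [-0.095, 0.31, 0, 0, 0.8], [-0.109, 0.355, 0, 0, 0.8], [-0.123, 0.4, 0, 0, 0.8], [-0.133, 0.435, 0, 0, 0.8], [-0.138, 0.449, 0, 0, 0.8], [-0.138, 0.449, 0, 0, 0.8]]]}}

```text
time_s: 31.55
eef_pos: [0.4138, -0.4094, 0.2739]
tcp_rot: [[0.996, 0.089, -0.0], [0.089, -0.996, 0.0], [-0.0, -0.0, -1.0]]
force: [0.8, 1.5, -0.1]
grip_width: 0.0753
grip_force: 0.0
```

>>> {"api": "arm_command", "payload": {"series": [[[0, 0, 0, 0, 0.8], [0, 0, 0, 0, 0.8], [0, 0, 0, 0, 0.8]]]}}

```text
time_s: 31.85
eef_pos: [0.415, -0.4074, 0.2744]
tcp_rot: [[0.996, 0.092, 0.0], [0.092, -0.996, -0.0], [0.0, 0.0, -1.0]]
force: [0.1, -0.1, 0.5]
grip_width: 0.0753
grip_force: 0.0
```

```bash
python3 jar.py w7.png
```

```text
31.85 [ 0.415  -0.4074  0.2744]
328.2 150.6 16.64 [ 0.4516 -0.4166  0.062 ] rad 0.020747622904500003
```

Jar D is at pixel (328,151), which gives (0.452, −0.416), in agreement with the top view.

>>> {"api": "arm_command", "payload": {"series": [[[0.018, 0.006, 0.03, 0, 0.8], [0.0355, 0.0115, 0.07, 0, 0.8], [0.0355, 0.0115, 0.11, 0, 0.8], [0.0355, 0.0115, 0.15, 0, 0.8], [0.0355, 0.0115, 0.185, 0, 0.8], [0.0355, 0.0115, 0.21, 0, 0.8], [0.0355, 0.0115, 0.222, 0, 0.8], [0.0355, 0.0115, 0.227, 0, 0.8], [0.0355, 0.0115, 0.227, 0, 0.8], [0.0355, 0.0115, 0.227, 0, 0], [0.0355, 0.0115, 0.227, 0, 0], [0.0355, 0.0115, 0.227, 0, 0]]]}}

```text
time_s: 33.1
eef_pos: [0.4511, -0.417, 0.0478]
tcp_rot: [[0.996, 0.091, 0.001], [0.091, -0.996, -0.001], [0.001, 0.001, -1.0]]
force: [0.0, 0.2, 0.1]
grip_width: 0.0547
grip_force: 0.0
```

>>> {"api": "arm_command", "payload": {"series": [[[0, 0, 0, 0, 0], [0, 0, 0, 0, 0], [0, 0, 0, 0, 0], [0, 0, 0, 0, 0]]]}}

```text
time_s: 33.5
eef_pos: [0.451, -0.4169, 0.0475]
tcp_rot: [[0.996, 0.091, 0.001], [0.091, -0.996, -0.001], [0.0, 0.001, -1.0]]
force: [-0.4, 1.6, 5.6]
grip_width: 0.0501
grip_force: 30.0
```

```bash
python3 -c "
from h import *
print(to(.6058,.1187,.2,5.2))"
```

```text
[ 0.2027 -0.5193 -0.1527 -0.0042]
```

>>> {"api": "arm_command", "payload": {"series": [[[0, 0, -0.015, 0, 0], [0, 0, -0.045, 0, 0], [0.004, -0.01, -0.085, 0, 0], [0.012, -0.03, -0.12, 0, 0], [0.025, -0.065, -0.145, 0, 0], [0.04, -0.105, -0.153, 0, 0], [0.056, -0.145, -0.153, 0, 0], [0.072, -0.185, -0.153, 0, 0], [0.088, -0.225, -0.153, 0, 0], [0.104, -0.265, -0.153, 0, 0], [0.12, -0.305, -0.153, 0, 0], [0.136, -0.345, -0.153, 0, 0]]]}}

```text
time_s: 34.7
eef_pos: [0.5551, -0.0591, 0.2009]
tcp_rot: [[0.996, 0.091, 0.001], [0.091, -0.996, -0.0], [0.001, 0.0, -1.0]]
force: [0.5, -0.2, -2.2]
grip_width: 0.0495
grip_force: 30.0
```

>>> {"api": "arm_command", "payload": {"series": [[[0.016, -0.04, 0, 0, 0], [0.032, -0.08, 0, 0, 0], [0.047, -0.12, 0, 0, 0], [0.06, -0.155, 0, 0, 0], [0.066, -0.17, 0, 0, 0], [0.067, -0.175, 0, 0, 0], [0.067, -0.175, 0, 0, 0], [0.067, -0.175, 0, 0, 0]]]}}

```text
time_s: 35.5
eef_pos: [0.6058, 0.1181, 0.2001]
tcp_rot: [[0.996, 0.089, -0.0], [0.089, -0.996, -0.0], [-0.0, 0.0, -1.0]]
force: [-0.5, 0.2, -0.9]
grip_width: 0.0497
grip_force: 30.0
```

```bash
python3 -c "
from h import *
print(r.get_state()['force'],r.get_state()['grip_width'],to(.6058,.1187,.06,5.2))
snap('wrist','w8.png')"
```

```text
[-0.481   0.1869 -0.9299] 0.04965403329139965 [ 0.0001 -0.0006  0.1401 -0.075 ]
```

View pics/w8.png

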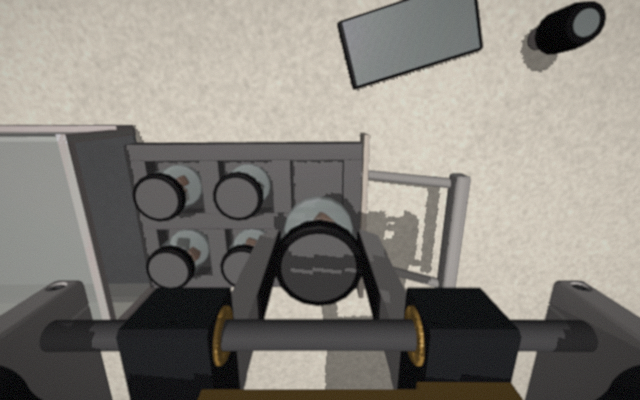

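Jars C, B, A and the stored ones all stand in their pockets. Jar D is held above pocket 0, whose visible rim is at (290–343, 162–). I'm lowering it.

>>> {"api": "arm_command", "payload": {"series": [[[0, -0.001, 0.025, 0, 0], [0, -0.001, 0.06, 0, 0], [0, -0.001, 0.09, 0, 0], [0, -0.001, 0.108, 0, 0], [0, -0.001, 0.118, 0, 0], [0, -0.001, 0.125, 0, 0], [0, -0.001, 0.131, 0, 0], [0, -0.001, 0.135, 0, 0], [0, -0.001, 0.138, 0, 0], [0, -0.001, 0.14, 0, 0], [0, -0.001, 0.141, 0, 0], [0, -0.001, 0.141, 0, 0]]]}}

```text
time_s: 36.75
eef_pos: [0.606, 0.1205, 0.0595]
tcp_rot: [[0.996, 0.091, 0.001], [0.091, -0.996, 0.0], [0.001, 0.0, -1.0]]
force: [-2.0, -0.1, 3.1]
grip_width: 0.0494
grip_force: 30.0
```

>>> {"api": "arm_command", "payload": {"series": [[[0, 0, 0, 0, 0.3], [0, 0, 0, 0, 0.63], [0, 0, 0, 0, 0.63], [0, 0, 0, 0, 0.63], [0, 0, -0.01, 0, 0.63], [0, 0, -0.03, 0, 0.63], [0, 0, -0.06, 0, 0.63], [0, 0, -0.1, 0, 0.8], [-0.02, 0, -0.14, 0, 1], [-0.04, 0.01, -0.18, 0, 1], [-0.06, 0.02, -0.215, 0, 1], [-0.07, 0.02, -0.215, 0, 1]]]}}

```text
time_s: 37.95
eef_pos: [0.5381, 0.0935, 0.2798]
tcp_rot: [[0.996, 0.09, 0.009], [0.09, -0.996, 0.001], [0.009, -0.0, -1.0]]
force: [-0.3, 0.5, -0.5]
grip_width: 0.0933
grip_force: 0.0
```

>>> {"api": "arm_command", "payload": {"series": [[[0, 0, 0, 0, 1], [0, 0, 0, 0, 1], [0, 0, 0, 0, 1]]]}}

```text
time_s: 38.25
eef_pos: [0.5381, 0.0944, 0.2727]
tcp_rot: [[0.996, 0.091, -0.002], [0.091, -0.996, -0.0], [-0.002, 0.0, -1.0]]
force: [-0.3, -0.5, 0.4]
grip_width: 0.0944
grip_force: 0.0
```

```bash
python3 -c "
from h import *
s=r.get_state();print(s['time_s'],s['eef_pos'],s['grip_width'])
snap('wrist','w9.png')"
```

```text
38.25 [0.5381 0.0944 0.2727] 0.09439679953600141
```

View pics/w9.png

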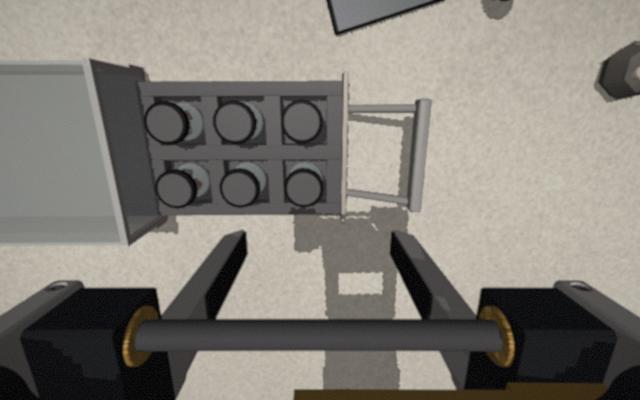

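All six pockets are filled, with caps at (167,123), (236,122), (302,122), (176,188), (241,186) and (302,186). The handle bar runs from (423,101) to (417,210). I'll check the positions.

```bash
python3 -c "
from h import *
s=r.get_state()
c=ray('wrist',[(302,122),(303,186),(236,122),(241,186),(167,123),(176,188)],.074,s)[:,:2]
P=np.array([[0.6061,0.1189],[0.5264,0.1116],[0.5989,0.1985],[0.5192,0.1913],[0.5917,0.2782],[0.512,0.271]])
print((c-P)*1e3)
h=ray('wrist',[(423,101),(417,210)],.095,s);m=h.mean(0);print(h,m,np.linalg.norm(h[0]-h[1]))
print(to(m[0],m[1],.2,5.3),to(m[0],m[1],.0855,5.3))"
```

```text
[[ 0.1512  0.6984]
 [ 3.0979  1.0791]
 [ 0.3877 -2.1624]
 [ 3.3797 -1.8819]
 [-0.8977 -1.8396]
 [ 0.749  -1.2569]]
[[ 0.6406 -0.0097  0.095 ]
 [ 0.5176 -0.0262  0.095 ]] [ 0.5791 -0.0179  0.095 ] 0.12410282163230926
[ 0.0308  0.1156  0.0726 -0.0929] [ 0.031   0.1156  0.1871 -0.0929]
```

All jars are within 4 mm of their pocket centres, and the handle is where I released it. I'm regrasping it.

>>> {"api": "arm_command", "payload": {"series": [[[0.01, 0.035, 0, 0, 1], [0.02, 0.075, 0, 0, 1], [0.031, 0.105, 0.01, 0, 1], [0.031, 0.116, 0.03, 0, 1], [0.031, 0.116, 0.06, 0, 1], [0.031, 0.116, 0.1, 0, 1], [0.031, 0.116, 0.14, 0, 1], [0.031, 0.116, 0.165, 0, 1], [0.031, 0.116, 0.18, 0, 1], [0.031, 0.116, 0.187, 0, 1], [0.031, 0.116, 0.187, 0, 1], [0.031, 0.116, 0.187, 0, 1]]]}}

```text
time_s: 39.5
eef_pos: [0.5799, -0.0185, 0.088]
tcp_rot: [[0.996, 0.091, 0.002], [0.091, -0.996, -0.0], [0.002, 0.0, -1.0]]
force: [-1.0, -0.5, -0.5]
grip_width: 0.0942
grip_force: 0.0
```

>>> {"api": "arm_command", "payload": {"series": [[[0, 0, 0, 0, 0.5], [0, 0, 0, 0, 0.3], [0, 0, 0, 0, 0.25], [0, 0, 0, 0, 0.2], [0, 0, 0, 0, 0.2], [0, 0, 0, 0, 0.2], [0, 0, 0, 0, 0.1], [0, 0, 0, 0, 0], [0, 0, 0, 0, 0], [0, 0, 0, 0, 0], [0, 0, 0, 0, 0], [0, 0, 0, 0, 0]]]}}

```text
time_s: 40.7
eef_pos: [0.5793, -0.0185, 0.0869]
tcp_rot: [[0.996, 0.091, -0.0], [0.091, -0.996, 0.0], [-0.0, -0.0, -1.0]]
force: [0.3, -0.0, -0.6]
grip_width: 0.0137
grip_force: 30.0
```

>>> {"api": "arm_command", "payload": {"series": [[[0, -0.002, 0, 0, 0], [0, -0.006, 0, 0, 0], [0, -0.012, 0, 0, 0], [0, -0.02, 0, 0, 0], [0, -0.029, 0, 0, 0], [0, -0.038, 0, 0, 0], [0, -0.047, 0, 0, 0], [0, -0.056, 0, 0, 0], [0, -0.065, 0, 0, 0], [0, -0.074, 0, 0, 0], [0, -0.083, 0, 0, 0], [0, -0.092, 0, 0, 0]]]}}

```text
time_s: 41.9
eef_pos: [0.5705, 0.074, 0.0869]
tcp_rot: [[0.996, 0.091, -0.001], [0.091, -0.996, -0.0], [-0.001, -0.0, -1.0]]
force: [-3.6, -4.5, 2.7]
grip_width: 0.0135
grip_force: 30.0
```

>>> {"api": "arm_command", "payload": {"series": [[[0, -0.009, 0, 0, 0], [0, -0.018, 0, 0, 0], [0, -0.027, 0, 0, 0], [0, -0.036, 0, 0, 0], [0, -0.045, 0, 0, 0], [0, -0.054, 0, 0, 0], [0, -0.063, 0, 0, 0], [0, -0.072, 0, 0, 0], [0, -0.081, 0, 0, 0], [0, -0.09, 0, 0, 0], [0, -0.099, 0, 0, 0], [0, -0.108, 0, 0, 0]]]}}

```text
time_s: 43.1
eef_pos: [0.5601, 0.1816, 0.0869]
tcp_rot: [[0.996, 0.091, -0.002], [0.091, -0.996, -0.0], [-0.002, 0.0, -1.0]]
force: [-7.0, -5.0, 5.2]
grip_width: 0.0134
grip_force: 30.0
```

```bash
python3 -c "
from h import *
s=r.get_state();print(s['eef_pos'],s['force'],to(.5556,.2445,.0865))"
```

```text
[0.5601 0.1816 0.0869] [-7.0248 -5.0195  5.163 ] [ 0.0012 -0.063   0.0004  0.    ]
```

>>> {"api": "arm_command", "payload": {"series": [[[0, -0.009, 0, 0, 0], [0, -0.018, 0, 0, 0], [0, -0.027, 0, 0, 0], [0, -0.036, 0, 0, 0], [0, -0.044, 0, 0, 0], [0, -0.05, 0, 0, 0], [0, -0.055, 0, 0, 0], [0, -0.058, 0, 0, 0], [0, -0.06, 0, 0, 0], [0, -0.062, 0, 0, 0], [0, -0.063, 0, 0, 0], [0, -0.063, 0, 0, 0]]]}}

```text
time_s: 44.3
eef_pos: [0.5541, 0.2443, 0.0869]
tcp_rot: [[0.996, 0.091, -0.003], [0.091, -0.996, -0.0], [-0.003, -0.0, -1.0]]
force: [-10.0, -3.0, 6.3]
grip_width: 0.0141
grip_force: 30.0
```

>>> {"api": "arm_command", "payload": {"series": [[[0, -0.0005, 0, 0, 0], [0, -0.001, 0, 0, 0], [0, -0.0015, 0, 0, 0], [0, -0.0015, 0, 0, 0]]]}}

```text
time_s: 44.7
eef_pos: [0.5541, 0.2444, 0.0869]
tcp_rot: [[0.996, 0.091, -0.003], [0.091, -0.996, -0.002], [-0.003, 0.002, -1.0]]
force: [-10.5, -13.1, 8.7]
grip_width: 0.0139
grip_force: 30.0
```

The force rose to −13 N without any motion, so the rack is against its stop at home. I'm releasing slowly and backing off.

>>> {"api": "arm_command", "payload": {"series": [[[0, 0, 0, 0, 0.1], [0, 0, 0, 0, 0.3], [0, 0, 0, 0, 0.8], [0, 0, 0, 0, 1], [0, 0, 0, 0, 1], [0, 0, 0, 0, 1], [0, 0, 0, 0, 1], [0, 0, -0.02, 0, 1], [0, 0, -0.05, 0, 1], [0, 0, -0.09, 0, 1], [0, 0.02, -0.13, 0, 1], [0, 0.05, -0.16, 0, 1]]]}}

```text
time_s: 45.9
eef_pos: [0.5599, 0.1956, 0.2495]
tcp_rot: [[0.996, 0.092, 0.002], [0.092, -0.996, 0.001], [0.002, -0.001, -1.0]]
force: [0.2, -1.0, 1.5]
grip_width: 0.0939
grip_force: 0.0
```

>>> {"api": "arm_command", "payload": {"series": [[[-0.02, 0.05, 0, 0, 1], [-0.04, 0.1, 0, 0, 1], [-0.06, 0.15, 0, 0, 1], [-0.08, 0.2, 0, 0, 1], [-0.08, 0.2, 0, 0, 1], [-0.08, 0.2, 0, 0, 1], [-0.08, 0.2, 0, 0, 1]]]}}

```text
time_s: 46.6
eef_pos: [0.4985, -0.011, 0.247]
tcp_rot: [[0.996, 0.09, 0.0], [0.09, -0.996, 0.0], [0.0, -0.0, -1.0]]
force: [0.4, -0.3, 0.3]
grip_width: 0.0943
grip_force: 0.0
```

```bash
python3 -c "
from h import *
s=r.get_state();print(s['time_s'],s['eef_pos'])
a=snap('top','t9.png');b=snap('scene','s9.png')
z=lambda i:cv2.convertScaleAbs(i,alpha=1.6)
A=cv2.resize(a[135:285,155:475],(640,300),interpolation=cv2.INTER_CUBIC);B=cv2.resize(b[130:280,340:600],(520,300),interpolation=cv2.INTER_CUBIC)
cv2.imwrite('pics/end.png',z(np.vstack([A,np.pad(B,((0,0),(0,120),(0,0)))])))"
```

```text
46.6 [ 0.4985 -0.011   0.247 ]
```

View pics/end.png

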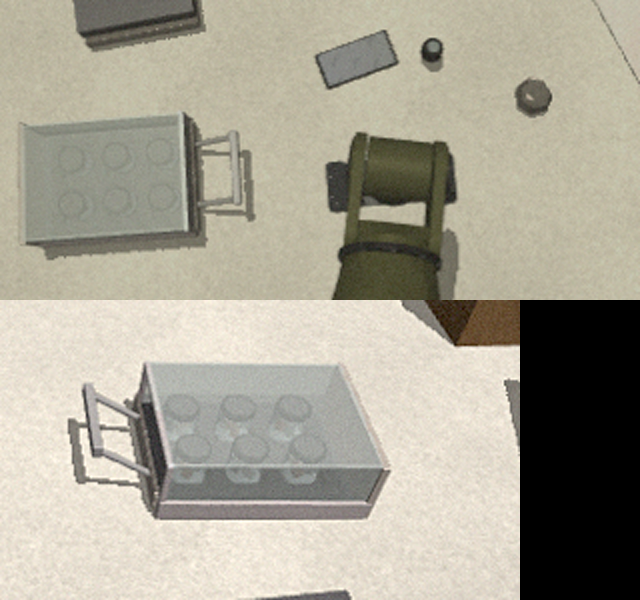

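The rack is home and all six jars stand upright under the cover, in two rows of three. The rock, eyepiece and phone haven't moved, and the arm is clear.

```bash
python3 -c "
from station import r
print(r.finish_job())"
```

```text
the job is handed in; nothing more can be done
None
```

All four spare jars are standing in the empty pockets beside the two stored ones, the rack is fully home and released, and I handed the job in at about 47 s; the hand-in returned no verdict.

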